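Switch the seesaw sorting gate and feed a tube to the empty chute

TASK

The left chute of the little tube sorter is full: push the raised right end of its seesaw gate down with a fingertip so that the gate rocks over and stays down to the right, and only then push the rubber tube that waits on the small feed shelf over the gate to the right, off the shelf's edge, so that it drops onto the gate and rolls down by itself into the empty right chute. Push only: do not pinch or pick up the tube and do not shove it along once it is rolling down, and leave the full chute and the things lying round the sorter as they are.

Things in the scene. Friction and masses are not known exactly. Their poses are not given: they have to be found in the camera images.
- sorter: Plywood tube sorter fixed to the bench, 104 x 336 mm: seesaw gate in the middle, a chute at each end, feed shelf over the gate's left half. Origin: bench top under the gate's middle; y to the left chute, x away from the robot, z up. Two long walls, 70 mm apart inside, 79 mm (front) and 105 mm (back) high; behind (x = 52 to 66 mm) the gate's weight on an arm swings, up to 155 mm high.
- gate (a joint): Seesaw gate: flat steel plate 67 mm (x) by 150 mm (y), hinged about the sorter's x, 75 mm above the bench; top face 6 mm over the hinge. Rad: 0 level, -0.32 left end down (start: -0.32 to -0.28), +0.32 right end down (feeds right chute). An over-centre weight makes it fall to the nearer side past level and stay; under 2 N at the end rocks it.
- gate_right_end (a point): Point on the top face of the gate near its right end, in the middle of its width, 62 mm from the pivot and 13 mm inside the end; about 100 mm above the bench when raised and 61 mm when fully down. Press here, downward.
- shelf_edge (a point): Middle of the right edge of the feed shelf, on its top, 118 mm above the bench and 15 mm left of the gate's pivot; axes as the sorter's. The level shelf reaches 95 mm to the left (+y) from here, open at both ends, between side walls 70 mm apart that stand 12 mm above it. The gate lies about 35 mm below the edge.
- tube_mid (a point): Centre of the waiting black rubber tube: diameter 27 mm, length 59 mm, about 20 g, lying on the feed shelf across it (along the sorter's x), centre 13.6 mm above the shelf. It rolls or slides to the right when pushed on its left side with the fingertip reaching below its middle (pushed above the middle it jams against the shelf), and drops off once its centre passes the edge.
- feed_tube: The same waiting tube; the origin lies on its surface (underside at the start), its y axis runs along the tube.
- right_chute (a point): Middle of the floor of the empty right chute (82 mm long along y, 70 mm wide between the walls, with an end stop 78 mm high, floor sloping down outward by 0.2 rad; floor 46 mm above the bench here). Axes as the sorter's.
- full_0: Rubber tube in the full left chute, outermost (27 x 59 mm); leave alone.
- full_1: Rubber tube in the full left chute, middle; leave alone.
- full_2: Rubber tube in the full left chute, innermost; leave alone.
- roll: Roll of black tape, 62 mm across, 19 mm high, on the bench in front of the sorter; bystander. Origin under its centre.
- stamp: Hand stamp with wooden grip, 25 x 34 mm, 64 mm high, on the bench in front of the sorter, farther left; bystander. Origin under its centre.
- gauge: Plug gauge, 97 mm long and 22 mm thick, on the bench in front of the sorter, right; bystander. Origin under its centre.

How it is judged:
By the outcome, as a careful person would: the job done as asked, in the order asked, and still so for the second after the job is handed in, with the robot touching nothing.
It also fails if it takes over 38 s, if anything falls off the work surface, if the arm or the gripper's body presses on something with over 40 N, if the wrist force passes 120 N, or if a joint passes its speed limit or range.

ROBOT

A 6-joint arm with a two-finger parallel gripper is mounted at the origin on a cart in front of the work surface, level with it; the furniture and walls round the work are solid. World frame = base frame: x ahead of the robot, y to its left, z up, the work surface at z = 0. Lengths are in m, angles in rad, forces in N, time in s.
With the tool pointing down it reaches from about 0.275 to 0.875 m from the base axis. Payload 12.5 kg.
Tool frame: the origin (TCP) lies on the centre line of the jaws, within the pads' length; the fingertips stand bot.nose_length ahead of it and the grasp point (between the pads) lies 2 mm behind it (bot.nose_length is the distance from the TCP to the fingertips, in m); z points along the fingers, y is the direction in which the jaws open and shut (so a half turn about z gives the same grasp; the last joint's range is limited). The gripper opens to 85 mm and grips with 20 to 120 N. Pads are 22 mm wide; open, the fingers measure 114 mm over their backs; the gripper's body (76 mm by 85 mm) begins 54 mm behind the grasp point. The pads swing forward as they close: fully open they stand 13 mm farther back than shut.
Start: joints at [-1.371, 0.351, 1.652, -0, 1.139, -0.085], TCP at [0.155, -0.528, 0.248] pointing down, gripper open.
Joint ranges: [-2.75, 2.75], [-0.79, 2.1], [0.01, 2.65], [-1.57, 4.71], [0.07, 3.14], [-2.87, 2.87]. Speed limits (rad/s): [2.22, 2.22, 2.79, 3.14, 3.14, 3.14].

INTERFACE

Orientations are given as a unit quaternion [w, x, y, z].
In Python, from plant import telemetry, viewer, bot gives the robot as it stands.
- The arm moves only by the tool send_rows, never from a script. Its argument "moves" is text: rows parted by semicolons, each of 7 numbers parted by spaces: the shift along the tool's x, y, z in cm, then the turn, a rotation vector about the tool's x, y, z in rad, then the finger opening in cm, from 0 to 8.54. A call has 1 to 10 rows; each row is the pose to reach, as a shift and turn from the pose measured when the call began, along the tool's axes at that moment; what a row does not reach only later rows make up. A row lasts 1/12 s, in which the tool goes at most 41.7 mm and 7.16 degrees, less where a joint would pass 70% of its speed; a pose out of reach is approached as far as the arm can. A call with a gripper value outside its range is refused whole. The fingers move at their own pace and stop on an object; "force" is the grip in N (left out, the last holds). Time passes only in rows, so rows that repeat a pose let the fingers close. It gives the time, the measured TCP pose, the force and the opening at its end, in the units of the state.
- telemetry.get_state(): the state, without advancing time (a new reading comes with each control period).
- viewer.grab_frame(name): name is "scene" or "top"; returns a dict with "img" (400x640x3 uint8, blue, green, red), "fx", "fy", "cx", "cy" (pixels), "k1" (the pictures are not rectified: a ray, as slopes to the right and down, at radius r is drawn at 1 + k1 r^2 times it, then the intrinsics apply), "world_to_cam" (4x4, takes a point from world to camera coordinates). Camera axes: x right, y up, looking along -z (the intrinsics and any distortion apply to the point x, -y, -z); pixel columns grow to the right and rows downward; lengths in m; the calibration is good to about 2 mm. A picture is of the moment at which its call begins. There is no depth.
- bot.job_done(): hands the job in, once; it reports no verdict.
The state is a dict: "clock": time; "joint_pos": joint angles; "joint_velocities": joint speeds; "effort": joint torques, N m; "position": TCP position; "tool_rot": TCP orientation; "contact_force": force on the tool from outside, world axes, zero at the start; "ft_torque": the same for the moment, N m; "grip_width": opening from 0.0 (shut) to 1.0 (fully open).
Only numpy, scipy, OpenCV 4.12 (cv2) and the standard library are available. Lean on these libraries where they do the work, as an engineer would, in place of code of your own. Each camera call takes 0.05 s, during which the arm holds its last target.

## Working session

There is one attempt and no reset: what is moved stays moved. The work goes in short steps, Python scripts to look and compute and a tool call to move; the robot and the scene stay as the last step left them, time stands still between calls to the robot, and variables do not carry over. Pictures are saved under pics/ and viewed, and the job is handed in when it is done.

Besides the shell and the picture viewer there is one more tool, called after ">>>" as name(argument=value, ...) on one line, values as JSON. send_rows: Moves the arm, as the interface text tells. Its arguments: {"type":"object","properties":{"moves":{"type":"string"},"force":{"type":"number"}},"required":["moves"]}

```bash
ls; mkdir -p pics
python3 - <<'E'
from plant import telemetry, viewer, bot
import cv2,numpy as np
print(telemetry.get_state(), bot.nose_length)
for n in ("scene","top"):
    f=viewer.grab_frame(n); cv2.imwrite(f"pics/{n}0.png",f["img"]); print({k:v for k,v in f.items() if k!="img"})
E
```

```text
pics
{'clock': 0.0, 'joint_pos': array([-1.37061986e+00,  3.51226304e-01,  1.65240385e+00,  2.30128725e-05,
        1.13908162e+00, -8.45704350e-02]), 'joint_velocities': array([ 0.00077366,  0.00050735, -0.00033828,  0.00200611, -0.00011297,
        0.0005784 ]), 'effort': array([ 1.40674234e-03, -5.06088209e+01, -2.91402197e+01,  7.47989361e-06,
        4.47465805e-03, -1.13961082e-05]), 'position': array([ 0.154489  , -0.5275483 ,  0.24777154]), 'tool_rot': array([-5.59227611e-04,  9.89882538e-01,  1.41888152e-01, -2.18955915e-05]), 'contact_force': array([ 0.27841479,  0.22713849, -0.18458268]), 'ft_torque': array([ 0.00692078, -0.03704605, -0.0104466 ]), 'grip_width': 1.00479320858758} 0.017
{'fx': 451.643548125134, 'fy': 451.643548125134, 'cx': 318.33756337982396, 'cy': 202.29181006350612, 'k1': -0.05606394882056673, 'world_to_cam': array([[-0.82799456, -0.56072981, -0.00266306,  0.52842354],
       [ 0.4012837 , -0.59585431,  0.69565008, -0.19931844],
       [-0.39165854,  0.57492584,  0.71837586, -0.83834581],
       [ 0.        ,  0.        ,  0.        ,  1.        ]])}
{'fx': 413.51909103697693, 'fy': 413.51909103697693, 'cx': 319.3123228695251, 'cy': 200.6357307111525, 'k1': -0.04999212814049736, 'world_to_cam': array([[-2.44539978e-04, -9.99823109e-01,  1.88066468e-02,
         1.30529518e-01],
       [ 9.93758206e-01,  1.85500913e-03,  1.11540065e-01,
        -5.42349722e-01],
       [-1.11555221e-01,  1.87165356e-02,  9.93581966e-01,
        -8.98650925e-01],
       [ 0.00000000e+00,  0.00000000e+00,  0.00000000e+00,
         1.00000000e+00]])}
```

View pics/scene0.png

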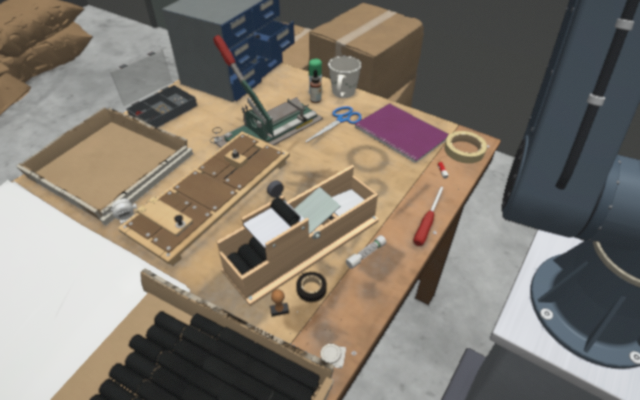

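View pics/top0.png

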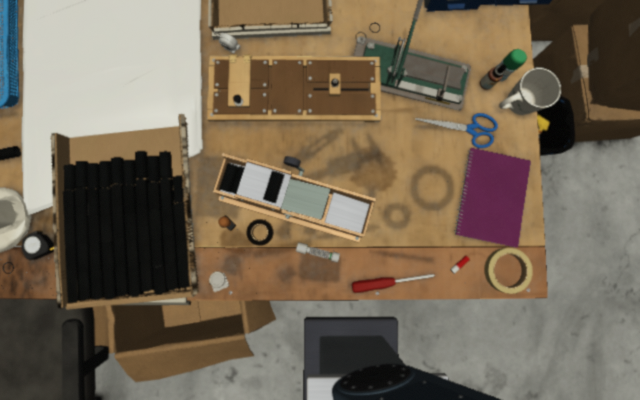

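The top view shows the sorter tilted about 15° around pixel (295,195). The tube is the dark bar at about (273,188), the green plate is the raised gate at (306,198), and the right chute is at (347,213). I'll zoom in next.

```bash
cat > h.py <<'E'
from plant import telemetry, viewer, bot
import cv2,numpy as np
def ray(f,u,v):
    x,y=(u-f["cx"])/f["fx"],(v-f["cy"])/f["fy"]
    a,b=x,y
    for _ in range(20):
        s=1+f["k1"]*(a*a+b*b); a,b=x/s,y/s
    R=f["world_to_cam"][:3,:3];t=f["world_to_cam"][:3,3]
    return -R.T@t, R.T@np.array([a,-b,-1.])
def onz(f,u,v,z):
    o,d=ray(f,u,v); return o+d*(z-o[2])/d[2]
def proj(f,p):
    c=f["world_to_cam"][:3,:3]@np.asarray(p,float)+f["world_to_cam"][:3,3]
    a,b=c[0]/-c[2],-c[1]/-c[2]; s=1+f["k1"]*(a*a+b*b)
    return np.array([f["cx"]+f["fx"]*a*s,f["cy"]+f["fy"]*b*s])
def crop(f,x0,y0,x1,y1,k,name):
    cv2.imwrite(name,cv2.resize(f["img"][y0:y1,x0:x1],None,fx=k,fy=k,interpolation=cv2.INTER_CUBIC))
E
python3 - <<'E'
from h import *
crop({"img":cv2.imread("pics/top0.png")},205,145,385,245,4.4,"pics/topz.png")
crop({"img":cv2.imread("pics/scene0.png")},210,160,390,310,4,"pics/scenez.png")
E
```

```text
(no output)
```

View pics/topz.png

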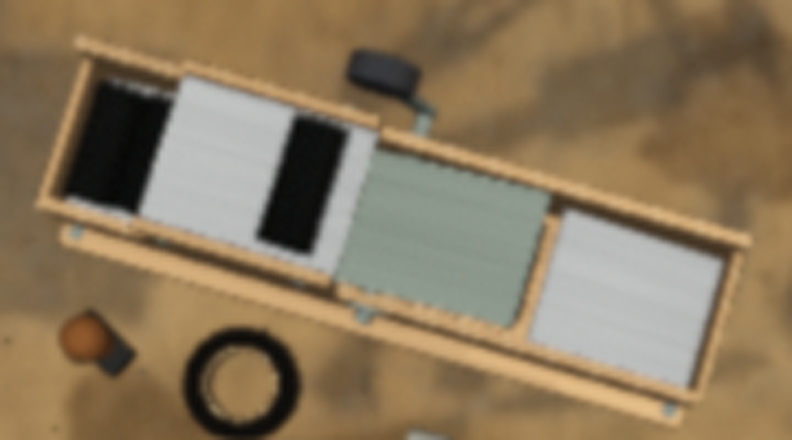

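View pics/scenez.png

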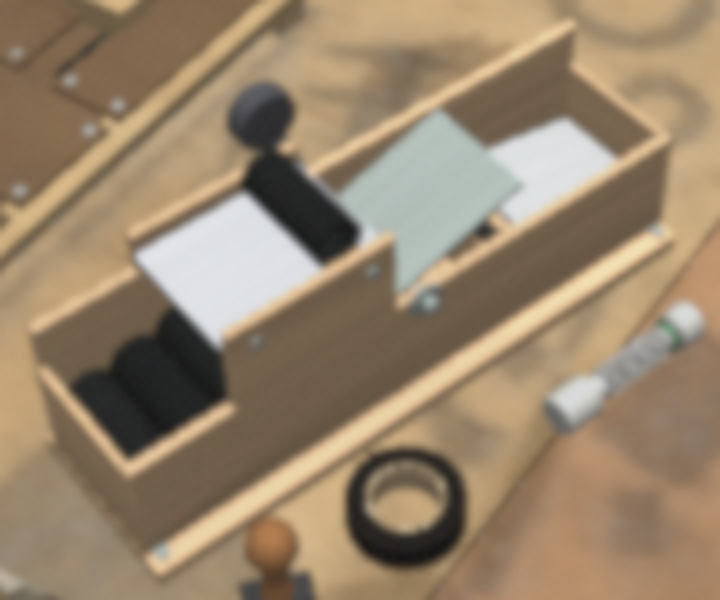

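Run:
```python
from h import *
f=viewer.grab_frame("top"); im=f["img"]
o,_=ray(f,0,0); print("cam",o)
hsv=cv2.cvtColor(im,cv2.COLOR_BGR2HSV)
for u,v in [(260,180),(345,212),(306,198),(274,188)]: print(hsv[v,u],im[v,u])
roi=np.zeros(im.shape[:2],np.uint8); roi[150:240,212:380]=255
def rect(m,z,name):
    c=[k for k in cv2.findContours(m&roi,cv2.RETR_EXTERNAL,cv2.CHAIN_APPROX_NONE)[0] if cv2.contourArea(k)>60]
    for k in c:
        P=np.array([onz(f,*p[0],z)[:2] for p in k],np.float32)*1000
        (cx,cy),s,a=cv2.minAreaRect(P)
        print(name,cv2.contourArea(k),cv2.boundingRect(k),"ctr",round(cx,1),round(cy,1),"size",np.round(s,1),"ang",round(a,1)); print(np.round(cv2.boxPoints(((cx,cy),s,a))).tolist())
white=((hsv[...,1]<35)&(hsv[...,2]>150)).astype(np.uint8)*255
rect(white,.118,"white@118"); 
rect(white,.046,"white@46")
blk=(hsv[...,2]<45).astype(np.uint8)*255
rect(blk,.1316,"black@.1316")
g=((hsv[...,0]>50)&(hsv[...,0]<95)&(hsv[...,1]>20)&(hsv[...,2]>100)).astype(np.uint8)*255
rect(g,.09,"green")
```

```text
cam [0.4387472  0.14833212 0.95092225]
[ 60   1 188] [187 188 187]
[ 75   3 188] [187 188 186]
[ 58  22 150] [137 150 138]
[60 30 17] [15 17 15]
white@118 1063.0 (325, 193, 44, 40) ctr 508.4 77.2 size [75.3 62.2] ang 73.3
[[468.0, 50.0], [527.0, 32.0], [549.0, 104.0], [489.0, 122.0]]
white@118 1717.0 (237, 163, 91, 56) ctr 553.4 207.6 size [176.8  69.4] ang 72.5
[[494.0, 134.0], [560.0, 113.0], [613.0, 281.0], [547.0, 302.0]]
white@46 1063.0 (325, 193, 44, 40) ctr 514.4 71.0 size [81.8 67.6] ang 73.3
[[470.0, 42.0], [535.0, 22.0], [559.0, 101.0], [494.0, 120.0]]
white@46 1717.0 (237, 163, 91, 56) ctr 563.3 212.7 size [192.1  75.4] ang 72.5
[[499.0, 132.0], [570.0, 110.0], [628.0, 293.0], [556.0, 316.0]]
black@.1316 107.5 (247, 220, 26, 20) ctr 473.2 251.1 size [37.5 49.4] ang 0.1
[[454.0, 276.0], [454.0, 226.0], [492.0, 226.0], [492.0, 276.0]]
black@.1316 293.0 (264, 172, 19, 30) ctr 559.2 224.8 size [22.9 57.6] ang 73.4
[[528.0, 222.0], [584.0, 206.0], [590.0, 228.0], [535.0, 244.0]]
black@.1316 397.0 (220, 164, 23, 29) ctr 576.4 309.8 size [34.  52.6] ang 73.8
[[546.0, 301.0], [597.0, 286.0], [606.0, 319.0], [556.0, 333.0]]
green 335.5 (283, 180, 31, 32) ctr 542.4 172.9 size [59.6 63.6] ang 74.7
[[504.0, 153.0], [565.0, 136.0], [581.0, 193.0], [520.0, 210.0]]
```

```bash
cat >> h.py <<'E'
from scipy.spatial.transform import Rotation as Ro
YAW=np.radians(-16.8); O=np.array([.5482,.1862,0])
SX=np.array([np.cos(YAW),np.sin(YAW),0]);SY=np.array([-np.sin(YAW),np.cos(YAW),0])
def W(x,y,z): return O+SX*x/1000+SY*y/1000+np.array([0,0,z/1000])
def move(x,y,ztip,nose=None):
    s=telemetry.get_state(); n=bot.nose_length if nose is None else nose
    p=W(x,y,ztip)+[0,0,n]
    q=s["tool_rot"]; R=Ro.from_quat([q[1],q[2],q[3],q[0]])
    T=Ro.from_matrix(np.array([SY,SX,[0,0,-1]]).T)   # tool x along SY, y along SX
    print("t",s["clock"],"dpos cm",np.round(R.inv().apply(p-s["position"])*100,2),"rotvec",np.round((R.inv()*T).as_rotvec(),3))
    d=s["position"]-O; print("tip sorter mm",np.round([d@SX*1000,d@SY*1000,(s["position"][2]-n)*1000],1),"F",np.round(s["contact_force"],2),"grip",round(s["grip_width"],3))
E
python3 - <<'E'
from h import *
pts={"shelf":[(-35,15,118),(35,15,118),(35,110,118),(-35,110,118)],"tube":[(-29.5,40,131.6+13.6),(29.5,40,145.2)],
"chute":[(-35,-78,54),(35,-78,54),(35,-160,38),(-35,-160,38)],"gate":[(-33,-72,104),(33,-72,104)],"wallend":[(-40,-168,79),(40,-168,105)],"press":[(0,-60,100)],"base":[(-52,-168,0),(-52,168,0)]}
for n,b in(("top",(205,145,385,245,4.4)),("scene",(210,160,390,310,4))):
    f=viewer.grab_frame(n); k=b[4]
    z=cv2.resize(f["img"][b[1]:b[3],b[0]:b[2]],None,fx=k,fy=k,interpolation=cv2.INTER_CUBIC)
    for i,(nm,P) in enumerate(pts.items()):
        Q=np.array([(proj(f,W(*p))+.5-[b[0],b[1]])*k for p in P]).round().astype(int)
        cv2.polylines(z,[Q],True,(0,0,255),1)
        for q in Q: cv2.circle(z,tuple(map(int,q)),4,(255,0,255),-1)
    cv2.imwrite(f"pics/ov_{n}.png",z)
move(0,-60,150)
E
```

```text
t 0.25 dpos cm [ 54.56 -52.42   8.14] rotvec [-0.    -0.    -0.993]
tip sorter mm [-170.5 -797.2  231. ] F [ 0.73 -0.28 -0.32] grip 1.002
```

View pics/ov_top.png

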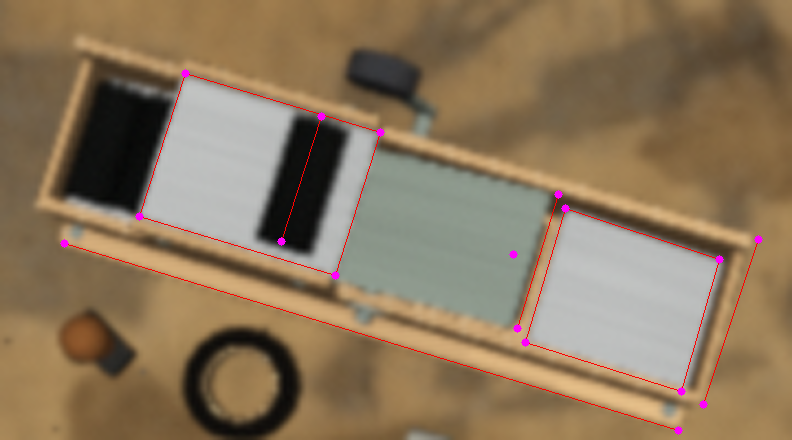

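View pics/ov_scene.png

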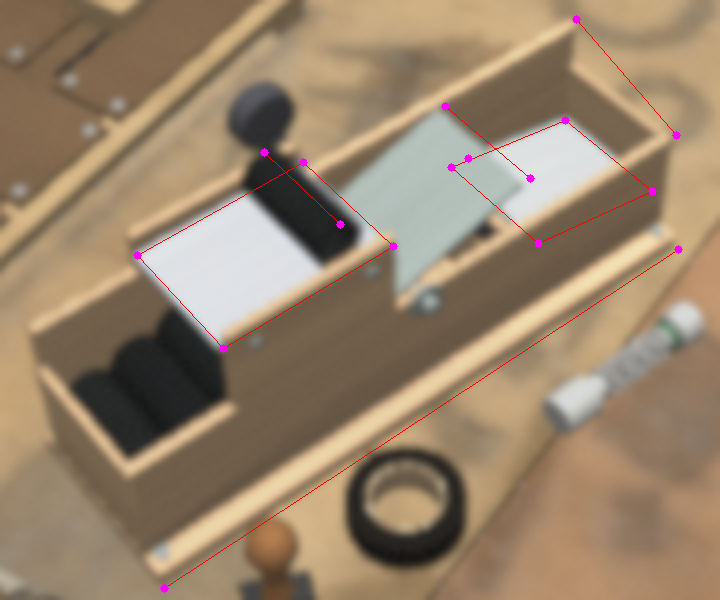

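>>> send_rows(moves="2 -2 0 0 0 -0.1 0; 5 -5 0 0 0 -0.2 0; 8 -8 0 0 0 -0.3 0; 11 -10.5 0 0 0 -0.4 0; 14 -13.5 0 0 0 -0.5 0; 16.5 -16 0 0 0 -0.6 0; 19.5 -19 0 0 0 -0.7 0; 22 -21.5 0 0 0 -0.8 0; 25 -24 0 0 0 -0.9 0; 27.5 -26.5 0 0 0 -0.993 0", force=40)

```text
clock: 1.08
position: [0.3448, -0.1943, 0.2484]
tool_rot: [0.0, 0.801, 0.598, 0.0]
contact_force: [0.4, -0.6, 0.6]
grip_width: 0.001
```

```bash
python3 -c "
from h import *
move(0,-62,150)"
```

```text
t 1.0833 dpos cm [36.06  8.65  8.16] rotvec [ 0.    -0.     0.005]
tip sorter mm [ -84.7 -423.1  231.4] F [ 0.4  -0.56  0.58] grip 0.001
```

>>> send_rows(moves="3.5 0.9 0 0 0 0 0; 7.2 1.7 0 0 0 0 0; 10.8 2.6 0 0 0 0 0; 14.4 3.5 0 0 0 0 0; 18 4.3 0 0 0 0 0; 21.6 5.2 0 0 0 0 0; 25.2 6.1 0 0 0 0 0; 28.8 7 0 0 0 0 0; 32.4 7.8 0 0 0 0 0; 36.1 8.65 0 0 0 0.005 0")

```text
clock: 1.92
position: [0.5308, 0.1291, 0.2485]
tool_rot: [0.0, 0.803, 0.596, 0.0]
contact_force: [0.3, -0.8, 0.4]
grip_width: 0.002
```

>>> send_rows(moves="0 0 2 0 0 0 0; 0 0 4 0 0 0 0; 0 0 6 0 0 0 0; 0 0 7.5 0 0 0 0; 0 0 8 0 0 0 0; 0 0 8 0 0 0 0")

```text
clock: 2.42
position: [0.5303, 0.129, 0.1675]
tool_rot: [-0.0, 0.803, 0.596, -0.001]
contact_force: [-0.5, -0.3, -0.7]
grip_width: -0.002
```

Run:
```python
from h import *
for n,b in(("top",(205,145,385,245,4.4)),("scene",(210,160,390,310,4))):
    crop(viewer.grab_frame(n),*b,f"pics/a_{n}.png")
move(0,-62,68)
```

```text
t 2.5167 dpos cm [-0.24 -0.04  8.43] rotvec [ 0.001 -0.001  0.   ]
tip sorter mm [  0.3 -59.6 152.3] F [ 0.3   0.47 -0.25] grip 0.003
```

View pics/a_scene.png

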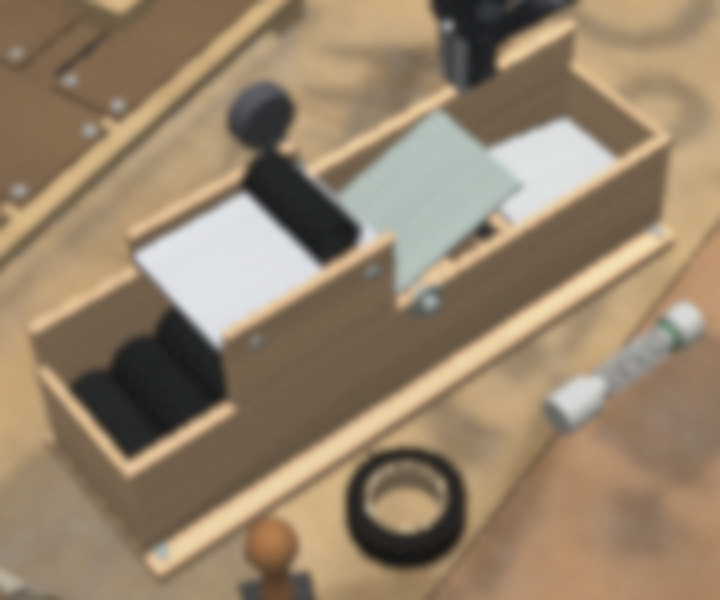

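View pics/a_top.png

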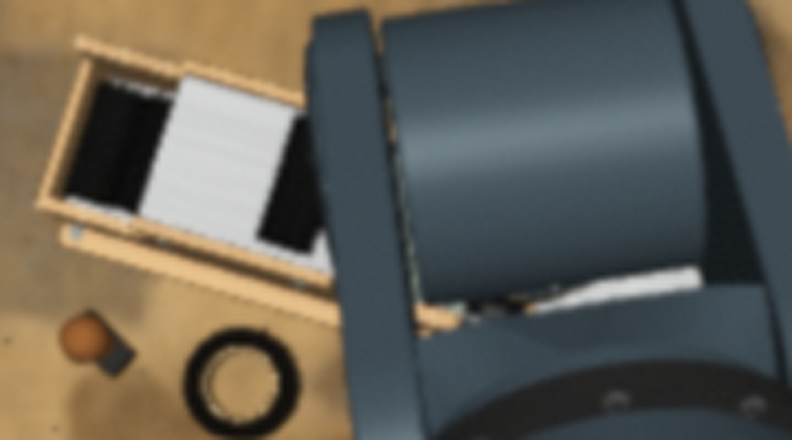

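The fingertip shows at zoomed (465,80) in the scene view, above the raised gate end and clear of the walls. Now I'll press down.

>>> send_rows(moves="-0.1 0 1.5 0 0 0 0; -0.2 0 3 0 0 0 0; -0.2 0 4 0 0 0 0; -0.2 0 4.7 0 0 0 0; -0.2 0 5.2 0 0 0 0; -0.2 0 5.7 0 0 0 0; -0.2 0 6.2 0 0 0 0; -0.2 0 6.7 0 0 0 0; -0.2 0 7.2 0 0 0 0; -0.2 0 7.6 0 0 0 0")

```text
clock: 3.35
position: [0.5307, 0.1272, 0.0928]
tool_rot: [0.0, 0.803, 0.596, 0.001]
contact_force: [-0.1, -0.4, -0.7]
grip_width: -0.001
```

Run:
```python
from h import *
for n,b in(("scene",(210,160,390,310,4)),):
    crop(viewer.grab_frame(n),*b,f"pics/b_{n}.png")
move(0,-62,66)
```

```text
t 3.4 dpos cm [-0.03  0.    0.92] rotvec [ 0. -0.  0.]
tip sorter mm [ -0.  -61.7  75.2] F [-1.23 -0.24 -0.29] grip -0.0
```

View pics/b_scene.png

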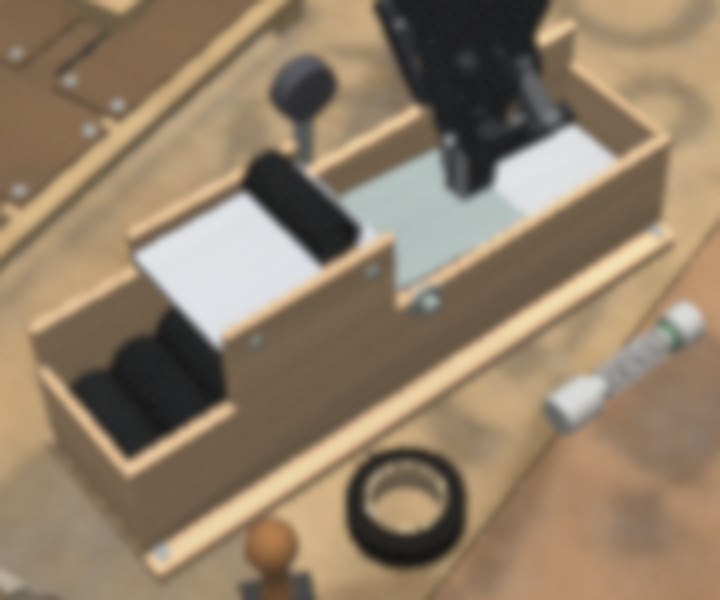

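The weight is nearly upright and the gate is roughly level under the finger, so I'll press further.

>>> send_rows(moves="0 0 0.4 0 0 0 0; 0 0 0.8 0 0 0 0; 0 0 1.1 0 0 0 0; 0 0 1.2 0 0 0 0; 0 0 1.2 0 0 0 0")

```text
clock: 3.82
position: [0.5303, 0.1272, 0.0801]
tool_rot: [-0.0, 0.803, 0.596, -0.0]
contact_force: [-0.3, -0.1, 1.1]
grip_width: -0.002
```

Run:
```python
from h import *
for n,b in(("scene",(210,160,390,310,4)),):
    crop(viewer.grab_frame(n),*b,f"pics/c_{n}.png")
move(0,-62,66)
```

```text
t 3.8667 dpos cm [-0.03  0.   -0.28] rotvec [ 0. -0.  0.]
tip sorter mm [ -0.  -61.7  63.2] F [ 0.63 -0.5  -0.06] grip -0.004
```

View pics/c_scene.png

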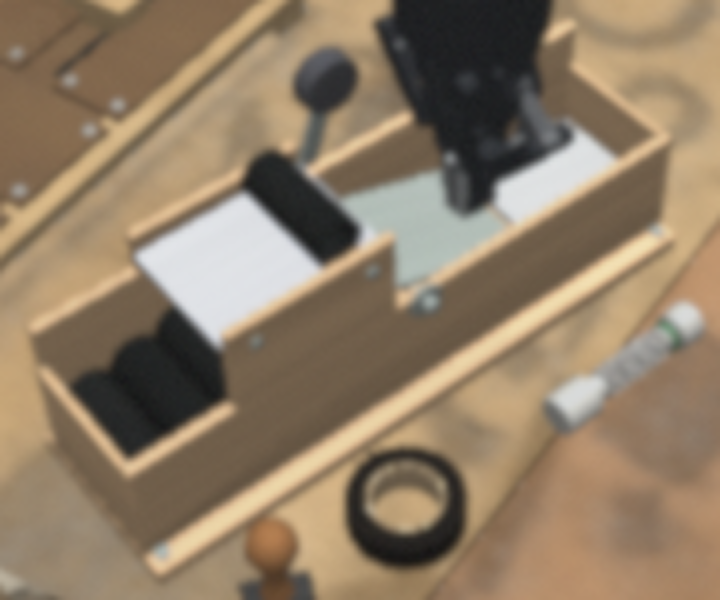

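The weight has swung past centre and the gate's right end is down. I'll lift off straight up to tip height ~0.19, then move left behind the tube.

>>> send_rows(moves="0 0 -0.5 0 0 0 0; 0 0 -1.5 0 0 0 0; 0 0 -3.5 0 0 0 0; 0 0 -6 0 0 0 0; 0 0 -9 0 0 0 0; 0 0 -12 0 0 0 0; 0 0 -12.5 0 0 0 0; 0 0 -12.5 0 0 0 0")

```text
clock: 4.53
position: [0.5313, 0.1273, 0.2081]
tool_rot: [0.001, 0.803, 0.596, 0.002]
contact_force: [0.1, -0.4, -0.5]
grip_width: -0.002
```

Run:
```python
from h import *
for n,b in(("scene",(210,160,390,310,4)),):
    crop(viewer.grab_frame(n),*b,f"pics/d_{n}.png")
move(0,82,188)
```

```text
t 4.5833 dpos cm [ 1.436e+01 -1.000e-02  1.300e-01] rotvec [ 0.002 -0.001  0.   ]
tip sorter mm [ 1.000e-01 -6.160e+01  1.892e+02] F [-0.15 -0.99  0.11] grip -0.001
```

View pics/d_scene.png

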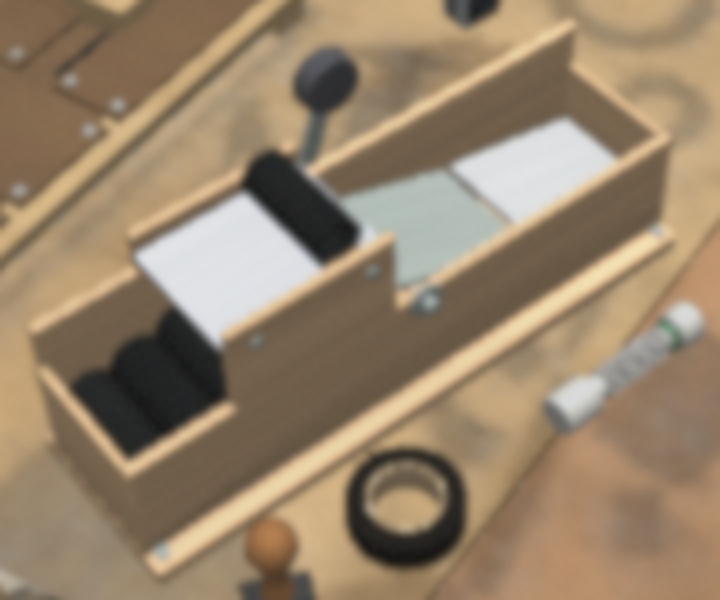

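The gate stays right-end-down with no contact. Next I move 14.4 cm along the sorter at height, then descend behind the tube.

>>> send_rows(moves="2 0 0 0 0 0 0; 5 0 0 0 0 0 0; 8 0 0 0 0 0 0; 11 0 0 0 0 0 0; 13.5 0 0.1 0 0 0 0; 14.4 0 0.1 0 0 0 0; 14.4 0 0.1 0 0 0 0; 14.4 0 0.1 0 0 0 0")

```text
clock: 5.25
position: [0.5715, 0.2644, 0.2041]
tool_rot: [0.0, 0.803, 0.597, -0.0]
contact_force: [-0.5, -0.0, 0.0]
grip_width: -0.006
```

Run:
```python
from h import *
move(0,82,122)
```

```text
t 5.25 dpos cm [0.04 0.03 6.51] rotvec [0.    0.001 0.001]
tip sorter mm [ -0.3  81.6 187.1] F [-0.45 -0.05  0.03] grip -0.006
```

>>> send_rows(moves="0 0 1.5 0 0 0 0; 0 0 3 0 0 0 0; 0 0 4.5 0 0 0 0; 0 0 5.5 0 0 0 0; 0 0 6 0 0 0 0; 0 0 6 0 0 0 0; 0 0 6 0 0 0 0")

```text
clock: 5.83
position: [0.5717, 0.264, 0.1445]
tool_rot: [0.0, 0.803, 0.596, 0.0]
contact_force: [0.3, -0.2, 0.8]
grip_width: 0.002
```

Run:
```python
from h import *
for n,b in(("scene",(210,160,390,310,4)),):
    crop(viewer.grab_frame(n),*b,f"pics/e_{n}.png")
move(0,82,122)
```

```text
t 5.8833 dpos cm [ 0.04 -0.01  0.59] rotvec [ 0.001 -0.     0.001]
tip sorter mm [1.000e-01 8.160e+01 1.279e+02] F [-0.28  0.23  0.01] grip -0.003
```

View pics/e_scene.png

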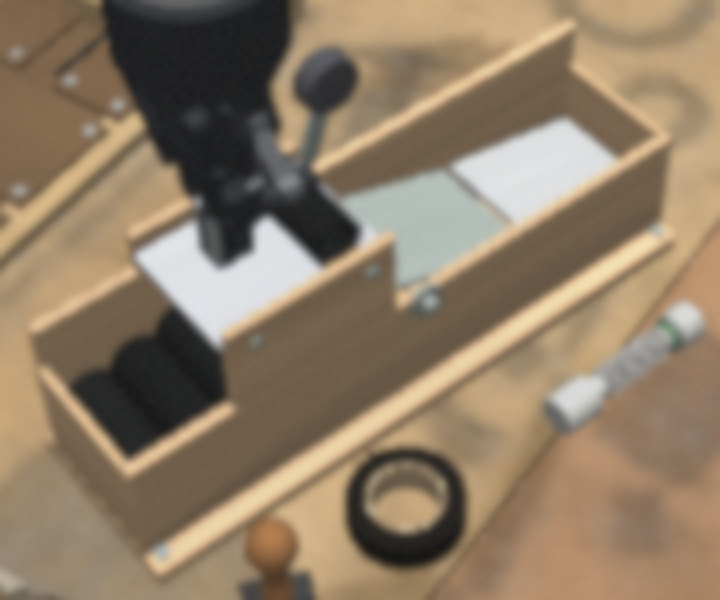

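>>> send_rows(moves="0 0 0.3 0 0 0 0; 0 0 0.6 0 0 0 0; 0 0 0.6 0 0 0 0; 0 0 0.6 0 0 0 0")

```text
clock: 6.22
position: [0.5718, 0.2643, 0.1389]
tool_rot: [0.0, 0.803, 0.596, 0.0]
contact_force: [0.5, -0.6, -0.6]
grip_width: -0.001
```

Run:
```python
from h import *
move(0,66,122)
```

```text
t 6.2167 dpos cm [-1.56 -0.   -0.01] rotvec [0.001 0.    0.001]
tip sorter mm [  0.   81.6 121.9] F [ 0.49 -0.59 -0.59] grip -0.001
```

>>> send_rows(moves="-0.4 0 0 0 0 0 0; -0.8 0 0 0 0 0 0; -1.1 0 0 0 0 0 0; -1.4 0 0 0 0 0 0; -1.6 0 0 0 0 0 0; -1.8 0 0 0 0 0 0; -2 0 0 0 0 0 0; -2.2 0 0 0 0 0 0; -2.4 0 0 0 0 0 0; -2.6 0 0 0 0 0 0")

```text
clock: 7.05
position: [0.5642, 0.2392, 0.1389]
tool_rot: [0.0, 0.803, 0.596, 0.0]
contact_force: [0.8, -1.0, 0.4]
grip_width: -0.003
```

Run:
```python
from h import *
for n,b in(("scene",(210,160,390,310,4)),):
    crop(viewer.grab_frame(n),*b,f"pics/f_{n}.png")
move(0,40,122)
```

```text
t 7.1 dpos cm [-1.51 -0.   -0.02] rotvec [0.001 0.    0.   ]
tip sorter mm [  0.   55.1 121.8] F [ 0.13 -1.01 -0.61] grip -0.002
```

View pics/f_scene.png

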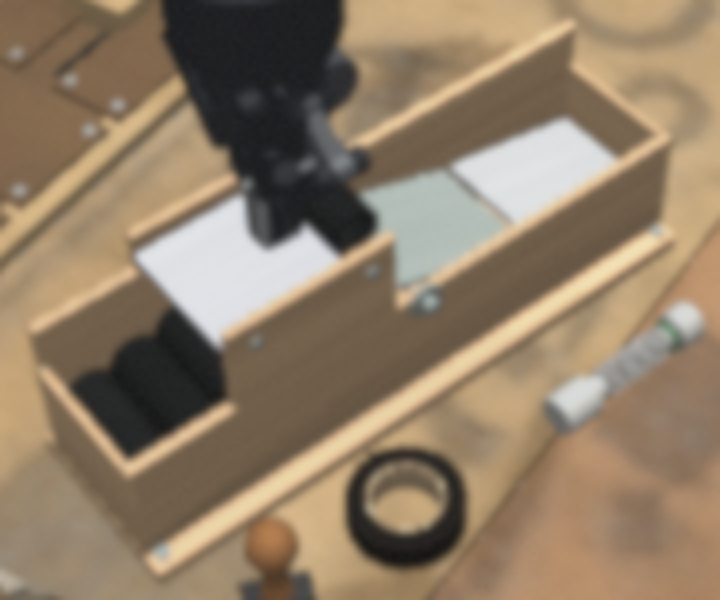

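The tube has advanced about 10 mm with the finger in contact, and the force is small. I'll continue slowly.

>>> send_rows(moves="-0.2 0 0 0 0 0 0; -0.4 0 0 0 0 0 0; -0.6 0 0 0 0 0 0; -0.8 0 0 0 0 0 0; -1 0 0 0 0 0 0; -1.15 0 0 0 0 0 0; -1.3 0 0 0 0 0 0; -1.3 0 0 0 0 0 0")

```text
clock: 7.77
position: [0.5603, 0.2263, 0.1388]
tool_rot: [0.0, 0.803, 0.596, 0.0]
contact_force: [-0.4, -0.7, -0.5]
grip_width: -0.005
```

Run:
```python
from h import *
for n,b in(("scene",(210,160,390,310,4)),):
    crop(viewer.grab_frame(n),*b,f"pics/g_{n}.png")
move(0,40,122)
```

```text
t 7.8167 dpos cm [-0.2  -0.   -0.02] rotvec [0.001 0.    0.   ]
tip sorter mm [  0.   42.  121.8] F [ 1.18 -0.95 -0.17] grip 0.002
```

View pics/g_scene.png

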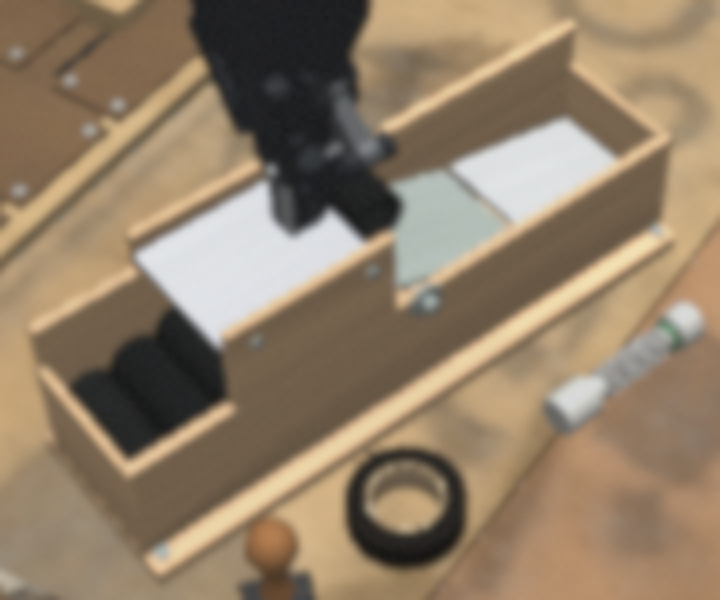

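The tube centre is now almost at the edge. A few more millimetres in small steps, then hold.

>>> send_rows(moves="-0.15 0 0 0 0 0 0; -0.3 0 0 0 0 0 0; -0.4 0 0 0 0 0 0; -0.4 0 0 0 0 0 0; -0.4 0 0 0 0 0 0; -0.4 0 0 0 0 0 0")

```text
clock: 8.32
position: [0.5592, 0.2226, 0.1389]
tool_rot: [0.0, 0.803, 0.596, 0.0]
contact_force: [0.8, 0.4, -0.6]
grip_width: 0.001
```

Run:
```python
from h import *
for n,b in(("scene",(210,160,390,310,4)),):
    crop(viewer.grab_frame(n),*b,f"pics/h_{n}.png")
move(0,36,122)
```

```text
t 8.3667 dpos cm [-0.2  -0.01 -0.01] rotvec [0.001 0.    0.   ]
tip sorter mm [1.000e-01 3.800e+01 1.218e+02] F [-0.46 -0.29 -0.05] grip 0.002
```

View pics/h_scene.png

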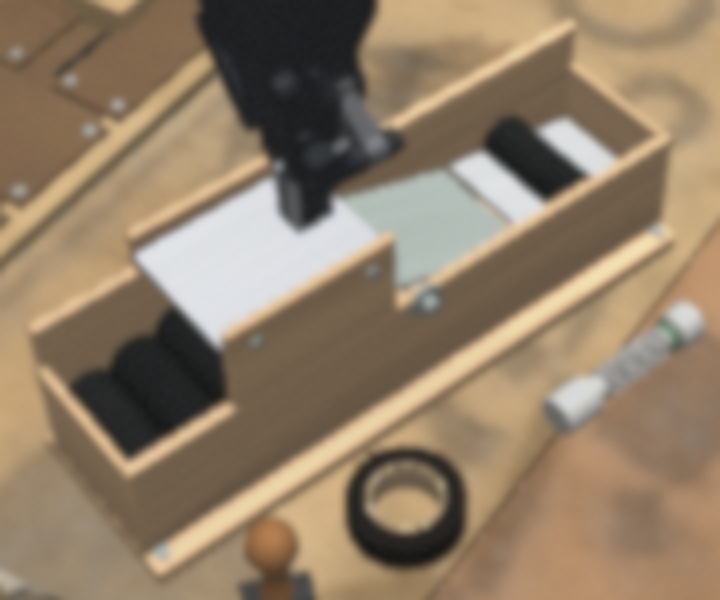

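The tube dropped and is already rolling in the right chute. I'll retreat slightly and straight up, then let it settle.

>>> send_rows(moves="0.3 0 -0.5 0 0 0 0; 0.3 0 -1.5 0 0 0 0; 0.3 0 -3.5 0 0 0 0; 0.3 0 -6 0 0 0 0; 0.3 0 -9 0 0 0 0; 0.3 0 -12 0 0 0 0; 0.3 0 -14 0 0 0 0; 0.3 0 -14 0 0 0 0; 0.3 0 -14 0 0 0 0; 0.3 0 -14 0 0 0 0")

```text
clock: 9.2
position: [0.5596, 0.2255, 0.2785]
tool_rot: [0.0, 0.803, 0.596, -0.0]
contact_force: [-0.9, -0.0, -0.2]
grip_width: -0.001
```

>>> send_rows(moves="0 0 0 0 0 0 0; 0 0 0 0 0 0 0; 0 0 0 0 0 0 0; 0 0 0 0 0 0 0; 0 0 0 0 0 0 0; 0 0 0 0 0 0 0; 0 0 0 0 0 0 0; 0 0 0 0 0 0 0; 0 0 0 0 0 0 0; 0 0 0 0 0 0 0")

```text
clock: 10.03
position: [0.5596, 0.2255, 0.2785]
tool_rot: [0.0, 0.803, 0.596, -0.0]
contact_force: [0.9, -0.3, -0.8]
grip_width: 0.003
```

Run:
```python
from h import *
for n,b in(("scene",(210,160,390,310,4)),):
    crop(viewer.grab_frame(n),*b,f"pics/i_{n}.png")
move(0,36,122)
```

```text
t 10.0833 dpos cm [-0.48  0.03 13.95] rotvec [0.    0.001 0.   ]
tip sorter mm [ -0.4  40.9 261.5] F [ 0.68 -0.59  0.13] grip -0.0
```

View pics/i_scene.png

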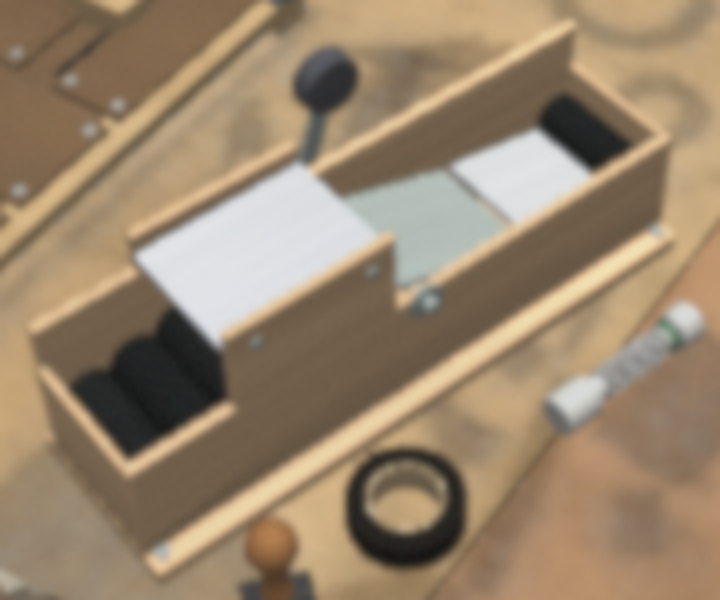

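The tube rests against the right chute's end stop at zoomed (585,130). The gate is down to the right, and the full chute and bystanders are where they were. I'll hand the job in.

```bash
python3 -c "
from plant import bot
print(bot.job_done())"
```

```text
the job is handed in; nothing more can be done
None
```

The job is done and handed in at about 10 s of the 38 s allowed. With the gripper shut, I pressed the gate's raised right end down until the weight swung past centre. I then lifted off and saw in the scene picture that the gate stayed down.

After that I pushed the tube off the shelf edge from its left side, with the fingertip about 4 mm above the shelf. It dropped onto the gate and rolled into the right chute by itself.

- **Final picture (scene camera):** the tube rests against the right chute's end stop, and the gate is down to the right. The full chute, roll, stamp and gauge look the same as before.
- **Robot:** the gripper is about 14 cm clear of everything. The force readings I took between moves were all around 1 N, close to sensor noise.
- **Measured positions:** my sorter model matched the pictures to about 1–3 mm, and no check failed. I did not take a top view at the end.

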